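Clear the blood-cell counter and key in the first two cells

TASK

Start a new differential count on the white blood-cell counter, which still shows the last smear's total: with the fingertips, hold its blue key down for two full seconds to clear it, let go, then press the sixth black key from the left in the front row (a neutrophil) and after it the second from the left (an eosinophil), each for about half a second. Press gently, one key at a time, press no other key, and neither lift nor shove the counter; leave the other things on the bench alone and finish with all keys up and the hand clear.

Things in the scene. Friction and masses are not known exactly. Their poses are not given: they have to be found in the camera images.
- counter: white electronic blood-cell counter, a sloping desk box 104 mm deep (its x) by 206 mm wide (its y), 0.5 to 1.1 kg, loose on four feet at its corners; origin mid-underside, x to its back, y to its left, z up; faces the robot within 0.35 rad. Front row: eight round black keys; right back: a block of four, the far right one blue. Panel 39 mm high under the row, 46 mm under the blue key
- blue_key (a point): middle of the top of the blue key, at the back right corner of the counter, 57 mm above the bench. Round cap 15 mm across, 11 mm above the panel; 7 mm of free space to the black key on its left, 8 mm to the one in front of it. A key goes down 0.6 mm against a spring (2.4 N), then meets a hard stop; it counts from 0.4 mm (1.6 N) and springs back when released
- sixth_key (a point): middle of the top of the sixth black key from the left in the front row, 50 mm above the bench. Round cap 15 mm across, 11 mm above the panel, same spring as the blue key. Only 5 mm of free space to the next key on either side: lay the narrow side of the closed fingertips along the row, or lean the hand and press with one edge, so that nothing else goes down
- second_key (a point): middle of the top of the second black key from the left in the front row, 50 mm above the bench. Same cap, spacing and spring as the sixth
- counter_key1 (a joint): first (leftmost) black key of the front row, at x = -26, y = 68 mm in the counter's frame. Travel in m: 0 up, 0.0006 fully down; smaller than the reading noise, so feel for it by force
- counter_key2 (a joint): second black key from the left in the front row, to be pressed last, at x = -26, y = 48 mm in the counter's frame. Travel in m: 0 up, 0.0006 fully down; smaller than the reading noise, so feel for it by force
- counter_key3 (a joint): third black key of the front row, at x = -26, y = 28 mm in the counter's frame. Travel in m: 0 up, 0.0006 fully down; smaller than the reading noise, so feel for it by force
- counter_key4 (a joint): fourth black key of the front row, at x = -26, y = 8 mm in the counter's frame. Travel in m: 0 up, 0.0006 fully down; smaller than the reading noise, so feel for it by force
- counter_key5 (a joint): fifth black key of the front row, at x = -26, y = -12 mm in the counter's frame. Travel in m: 0 up, 0.0006 fully down; smaller than the reading noise, so feel for it by force
- counter_key6 (a joint): sixth black key from the left in the front row, to be pressed after the clearing, at x = -26, y = -32 mm in the counter's frame. Travel in m: 0 up, 0.0006 fully down; smaller than the reading noise, so feel for it by force
- counter_key7 (a joint): seventh black key of the front row, at x = -26, y = -52 mm in the counter's frame. Travel in m: 0 up, 0.0006 fully down; smaller than the reading noise, so feel for it by force
- counter_key8 (a joint): eighth (rightmost) black key of the front row, at x = -26, y = -72 mm in the counter's frame. Travel in m: 0 up, 0.0006 fully down; smaller than the reading noise, so feel for it by force
- counter_key9 (a joint): black key just left of the blue one, at the back, at x = 38, y = -56 mm in the counter's frame. Travel in m: 0 up, 0.0006 fully down; smaller than the reading noise, so feel for it by force
- counter_key10 (a joint): the blue key, at the back right corner, at x = 38, y = -78 mm in the counter's frame. Travel in m: 0 up, 0.0006 fully down; smaller than the reading noise, so feel for it by force
- counter_key11 (a joint): black key of the right-hand block, second line, left one, at x = 14, y = -56 mm in the counter's frame. Travel in m: 0 up, 0.0006 fully down; smaller than the reading noise, so feel for it by force
- counter_key12 (a joint): black key of the right-hand block, just in front of the blue one, at x = 14, y = -78 mm in the counter's frame. Travel in m: 0 up, 0.0006 fully down; smaller than the reading noise, so feel for it by force
- slide_case: closed blue plastic slide box, 91 x 100 x 42 mm, right of the counter; loose, not to be disturbed; origin at the middle of its underside
- oil: small dropper bottle with black cap, 29 mm across, 84 mm tall, standing far to the right near the stain bottles; loose, not to be disturbed; origin at the middle of its underside
- clicker: round chromed hand tally counter, 53 x 53 x 22 mm, near the front edge to the right; loose, not to be disturbed; origin at the middle of its underside
- bench_timer: white bench timer with two grey and one orange button, 68 x 64 x 22 mm, left of the counter; loose, not to be disturbed; origin at the middle of its underside
- white_cup: specimen cup with white lid, 56 mm across, 60 mm tall, behind to the left; loose, not to be disturbed; origin at the middle of its underside
- marker: white marker pen with red cap, 17 mm thick, 135 mm long, lying to the left; loose, not to be disturbed; origin at the middle of its underside
- pencil: green pencil, 7 mm thick, 160 mm long, lying near the front edge to the left; loose, not to be disturbed; origin at the middle of its underside

How it is judged:
By the outcome, as a careful person would: the job done as asked, in the order asked, and still so for the second after the job is handed in, with the robot touching nothing.
It also fails if it takes over 58 s, if anything falls off the work surface, if the arm or the gripper's body presses on something with over 40 N, if the wrist force passes 120 N, or if a joint passes its speed limit or range.

ROBOT

A 6-joint arm with a two-finger parallel gripper is mounted at the origin on a cart in front of the work surface, level with it; the furniture and walls round the work are solid. World frame = base frame: x ahead of the robot, y to its left, z up, the work surface at z = 0. Lengths are in m, angles in degrees, forces in N, time in s.
With the tool pointing down it reaches from about 0.4 to 0.825 m from the base axis. Payload 7 kg.
Tool frame: the origin (TCP) lies at the very end of the fingers, on their centre line; the grasp point (between the pads) lies 19 mm behind it (r.grip_depth is the distance from the TCP to the grasp point, in m); z points along the fingers, y is the line along which they close (so a half turn about z gives the same grasp; the last joint's range is limited). The gripper opens to 88 mm and grips with 3 to 60 N. Pads are 19 mm wide; open, the fingers measure 130 mm over their backs; the gripper's body (78 mm by 193 mm) begins 47 mm behind the grasp point.
Start: joints at [-58.321, 20.546, 0.682, 0, -70.136, -16.507], TCP at [0.177, -0.651, 0.227] pointing down, gripper open.
Joint ranges: [-176.03, 176.03], [-82.01, 121.73], [-58.28, 71.71], [-173.87, 95.51], [-174.79, -0.11], [-173.66, 173.66]. Speed limits (degrees/s): [136.94, 136.94, 172.46, 180, 180, 180].

INTERFACE

Orientations are given as [roll, pitch, yaw] about the fixed x, y, z axes, in that order (R = Rz(yaw) Ry(pitch) Rx(roll)).
In Python, from plant import r gives the robot as it stands.
- The arm moves only by the tool play_rows, never from a script. Its argument "rows" is a list that holds one entry, the list of rows, each a list of 5 numbers: the closure, from 0 (fully open) to 1 (shut), then the shift along the tool's x, y, z each as a share of 0.5 m, from -1 to 1, then the turn about the tool's z as a share of 1.5 rad, from -1 to 1. A call has exactly 8 rows; each row is the pose to reach, as a shift and turn from the pose commanded when the call began, along the tool's axes at that moment; what a row does not reach only later rows make up. A row lasts 1/12 s, in which the tool goes at most 41.7 mm and 7.16 degrees, less where a joint would pass 70% of its speed; a pose out of reach is approached as far as the arm can. A call with a number of a shift or a turn outside -1 to 1 is refused whole. A call with a gripper value outside its range is refused whole. The fingers move at their own pace and stop on an object; "squeeze" is the grip in N (left out, the last holds). Time passes only in rows, so rows that repeat a pose let the fingers close, or fill a call up. It gives the time, the measured TCP pose, the force, the opening and the grip force at its end, in the units of the state.
- r.get_state(): the state, without advancing time (a new reading comes with each control period).
- r.capture(name): name is "side" or "top" or "wrist"; returns the picture (480x640x3 uint8, red, green, blue); there is no depth.
- r.camera_info(name): a dict with "fovy" (degrees; the focal length in pixels is half the picture's height over the tangent of half this angle, whatever the lens; pixels are square), "cx", "cy" (the principal point, pixels), "pose" (4x4, takes a point from camera to world coordinates). Camera axes: x right, y down, z forward; pixel columns grow to the right and rows downward; lengths in m; the calibration is good to about 2 mm. A picture is of the moment at which its call begins: read the wrist's pose just before it. camera_info takes no time and is no camera call; for the wrist camera it gives the pose at the moment of the call.
- r.close_job(): hands the job in; it is judged then, once.
The state is a dict: "time_s": time; "joints": joint angles; "qd": joint speeds; "joint_torque": joint torques, N m; "tcp_pos": TCP position; "eef_rot": TCP orientation; "contact_force": force on the tool from outside, world axes, zero at the start; "moment": the same for the moment, N m; "gripper_width": finger opening in m; "gripper_force": force on a finger pad.
Only numpy, scipy, OpenCV 4.12 (cv2) and the standard library are available. Lean on these libraries where they do the work, as an engineer would, in place of code of your own. Each camera call takes 0.05 s, during which the arm holds its last target. There are 200 camera calls.

## Working session

There is one attempt and no reset: what is moved stays moved. The work goes in short steps, Python scripts to look and compute and a tool call to move; the robot and the scene stay as the last step left them, time stands still between calls to the robot, and variables do not carry over. Pictures are saved under pics/ and viewed, at most 10 in all, crops included, and the job is handed in when it is done.

Besides the shell and the picture viewer there is one more tool, called as name(argument=value, ...), one argument or row to a line, values as JSON. play_rows: Moves the arm, as the interface text tells. Its arguments: {"type":"object","properties":{"rows":{"type":"array","items":{"type":"array","items":{"type":"array","items":{"type":"number"}}}},"squeeze":{"type":"number"}},"required":["rows"]}

```bash
mkdir -p pics; ls; python3 - <<'E'
from plant import r
import cv2,numpy as np
s=r.get_state(); print({k:np.round(v,4).tolist() for k,v in s.items()}, r.grip_depth)
a=r.capture("top"); b=r.capture("side")
for n,i in(("top",a),("side",b)):
    cv2.imwrite(f"pics/{n}0.png",i[:,:,::-1]); c=r.camera_info(n); print(n,c["fovy"],c["cx"],c["cy"],np.round(c["pose"],4).tolist())
E
```

```text
pics
{'time_s': 0.0, 'joints': [-58.3208, 20.5916, 0.6348, -0.0215, -70.1355, -16.5069], 'qd': [0.0058, -0.0647, -0.0016, -0.109, 0.0263, -0.095], 'joint_torque': [-0.0004, -58.2709, 29.3055, 6.9974, 0.007, -0.0002], 'tcp_pos': [0.1765, -0.651, 0.2256], 'eef_rot': [179.9058, -0.0069, -164.835], 'contact_force': [0.5196, -0.0429, 0.4018], 'moment': [0.0156, -0.0041, -0.0004], 'gripper_force': 0.0, 'gripper_width': 0.088} 0.0188
top 44.66638325804979 311.27375321977934 237.14402762124882 [[0.0018, -0.9859, 0.1676, 0.331], [-1.0, -0.0023, -0.0024, 0.0964], [0.0028, -0.1676, -0.9859, 1.3784], [0.0, 0.0, 0.0, 1.0]]
side 42.341318263615264 322.2105856131226 232.91872947768945 [[0.8743, -0.173, 0.4535, -0.1179], [-0.4852, -0.3328, 0.8086, -1.072], [0.011, -0.927, -0.3749, 0.629], [0.0, 0.0, 0.0, 1.0]]
```

View pics/top0.png

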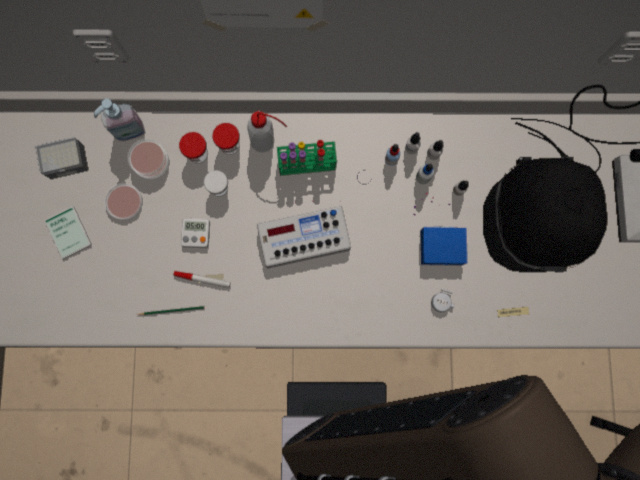

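View pics/side0.png

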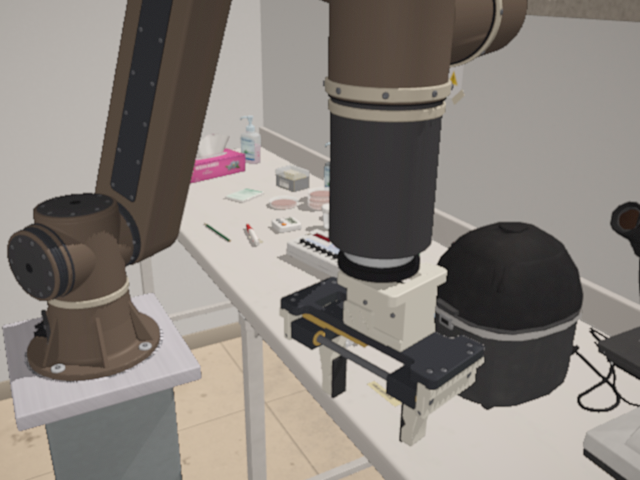

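The top view shows the counter at about (304,237), its blue key at (333,213) and the front row from (278,253) to (340,241). The side view is mostly blocked by the gripper. Next I'll take rough positions from the top camera, then bring the wrist camera over the counter.

```bash
cat > h.py <<'E'
from plant import r
import cv2,numpy as np
def ray(n,uv,info=None):
    c=info or r.camera_info(n); f=240/np.tan(np.radians(c["fovy"]/2)); P=np.array(c["pose"])
    d=P[:3,:3]@np.array([(uv[0]-c["cx"])/f,(uv[1]-c["cy"])/f,1]); return P[:3,3],d/np.linalg.norm(d)
def onz(n,uv,z,info=None):
    o,d=ray(n,uv,info); return o+d*(z-o[2])/d[2]
def proj(c,p):
    f=240/np.tan(np.radians(c["fovy"]/2)); P=np.array(c["pose"]); q=P[:3,:3].T@(np.asarray(p)-P[:3,3]); return np.array([f*q[0]/q[2]+c["cx"],f*q[1]/q[2]+c["cy"]])
E
python3 - <<'E'
from h import *
for t,uv,z in(("blue",(333,213),.057),("k1",(278,253),.05),("k8",(340,241),.05),("ctr",(304,237),.045),("rack front",(307,173),.03),("rack top L",(284,150),.08),("washbottle",(260,118),.12),("slide",(443,246),.042)):
    print(t,onz("top",uv,z).round(4))
c=r.camera_info("wrist"); P=np.array(c["pose"]); print(c["fovy"],c["cx"],c["cy"]); 
from scipy.spatial.transform import Rotation as R
s=r.get_state(); Rt=R.from_euler("xyz",s["eef_rot"],degrees=True).as_matrix()
print("cam in tool",(Rt.T@(P[:3,3]-s["tcp_pos"])).round(4).tolist(),(Rt.T@P[:3,:3]).round(3).tolist())
print("tool axes",Rt.round(3).tolist())
i=r.capture("top"); cv2.imwrite("pics/top1.png",cv2.resize(i[190:280,240:365,::-1],None,fx=6,fy=6,interpolation=cv2.INTER_CUBIC))
E
```

```text
blue [0.6123 0.043  0.057 ]
k1 [0.5197 0.1694 0.05  ]
k8 [0.5479 0.0269 0.05  ]
ctr [0.558  0.1099 0.045 ]
rack front [0.7154 0.1035 0.03  ]
rack top L [0.756  0.1566 0.08  ]
washbottle [0.8181 0.2098 0.12  ]
slide [ 0.5381 -0.212   0.042 ]
60.54584273975287 324.76311280542393 237.94228144401805
cam in tool [0.0744, -0.0004, -0.1583] [[0.001, -0.961, -0.278], [1.0, 0.001, -0.001], [0.001, -0.278, 0.961]]
tool axes [[-0.965, -0.262, -0.001], [-0.262, 0.965, 0.001], [0.0, 0.002, -1.0]]
```

View pics/top1.png

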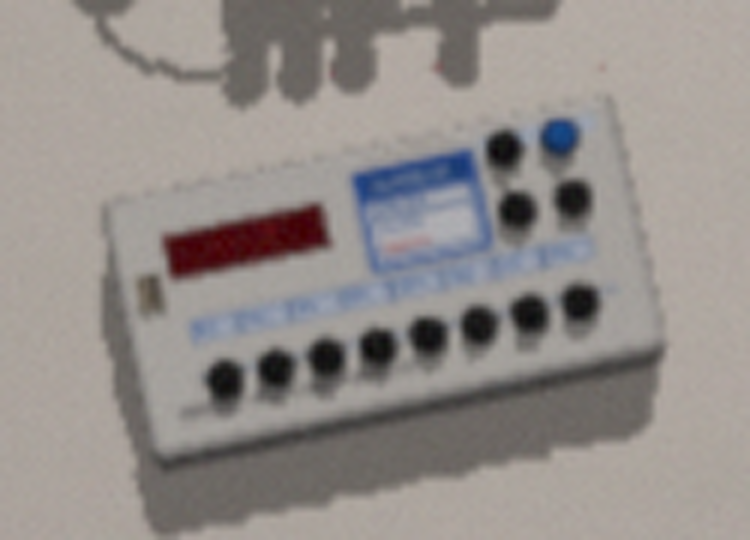

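The crop shows the eight-key row at heading about 11°, with the blue key at the back right. I'm moving in with the fingers closing.

play_rows(
  rows=[
    [[1,-0.05,0.055,0,-0.07],[1,-0.1,0.11,0,-0.14],[1,-0.15,0.165,0,-0.21],[1,-0.2,0.22,0,-0.28],[1,-0.25,0.275,0,-0.35],[1,-0.3,0.33,0,-0.42],[1,-0.35,0.385,0,-0.49],[1,-0.4,0.44,0,-0.56]],
  ],
  squeeze=10,
)

```text
time_s: 0.82
tcp_pos: [0.3123, -0.3851, 0.2265]
eef_rot: [180.0, 0.0, -116.4]
contact_force: [1.7, 0.3, 0.1]
gripper_width: 0.0399
gripper_force: 0.0
```

```bash
cat > go.py <<'E'
from h import *
from scipy.spatial.transform import Rotation as R
import sys
def go(x,y,z,yaw):
    s=r.get_state(); Rt=R.from_euler("xyz",s["eef_rot"],degrees=True).as_matrix()
    d=Rt.T@(np.array([x,y,z])-s["tcp_pos"]); t=-((yaw-s["eef_rot"][2]+180)%360-180)
    print("t",round(s["time_s"],2),"tcp",np.round(s["tcp_pos"],4),"rot",np.round(s["eef_rot"],2),"F",np.round(s["contact_force"],2),"w",round(s["gripper_width"],4),"d mm",(d*1000).round(2),"shares",(d/.5).round(5),"turn",round(np.radians(t)/1.5,4))
if __name__=="__main__": go(*map(float,sys.argv[1:5]))
E
python3 go.py .56 .1 .2 -79
```

```text
t 0.82 tcp [ 0.3123 -0.3851  0.2265] rot [ 1.8000e+02  1.0000e-02 -1.1642e+02] F [1.66 0.3  0.06] w 0.0399 d mm [-544.62   -5.97   26.51] shares [-1.08924 -0.01193  0.05302] turn -0.4354
```

play_rows(
  rows=[
    [[1,-0.08,0,0,-0.06],[1,-0.16,0,0.01,-0.12],[1,-0.24,0,0.015,-0.18],[1,-0.32,0,0.02,-0.24],[1,-0.4,0,0.03,-0.3],[1,-0.48,0,0.04,-0.36],[1,-0.55,0,0.05,-0.4],[1,-0.6,0,0.05,-0.42]],
  ],
)

```text
time_s: 1.48
tcp_pos: [0.4472, -0.1162, 0.2008]
eef_rot: [180.0, 0.0, -80.3]
contact_force: [0.1, 0.2, -0.8]
gripper_width: 0.0006
gripper_force: 0.0
```

```bash
python3 go.py .56 .1 .2 -79
```

```text
t 1.48 tcp [ 0.4472 -0.1162  0.2008] rot [ 1.7996e+02  2.0000e-02 -8.0320e+01] F [ 0.13  0.18 -0.8 ] w 0.0006 d mm [-194.13 -147.52    0.79] shares [-0.38826 -0.29504  0.00158] turn -0.0154
```

play_rows(
  rows=[
    [[1,-0.06,-0.04,0,0],[1,-0.12,-0.09,0,0],[1,-0.18,-0.135,0,0],[1,-0.24,-0.18,0,-0.01],[1,-0.3,-0.225,0,-0.01],[1,-0.35,-0.27,0,-0.01],[1,-0.375,-0.285,0,-0.01],[1,-0.38,-0.29,0,-0.01]],
  ],
)

```text
time_s: 2.15
tcp_pos: [0.5597, 0.0947, 0.2007]
eef_rot: [179.9, -0.0, -79.6]
contact_force: [0.1, -0.1, 0.3]
gripper_width: 0.0007
gripper_force: 0.0
```

```bash
python3 - <<'E'
from go import *
go(.56,.1,.2,-79)
import json
c=r.camera_info("wrist"); i=r.capture("wrist"); cv2.imwrite("pics/w1.png",i[:,:,::-1]); np.save("w1.npy",np.array([c["pose"]])); 
s=r.capture("side"); cv2.imwrite("pics/s1.png",s[:,:,::-1])
E
```

```text
t 2.15 tcp [0.5597 0.0947 0.2007] rot [ 1.7995e+02 -1.0000e-02 -7.9620e+01] F [ 0.11 -0.11  0.32] w 0.0007 d mm [-5.14 -1.29  0.73] shares [-0.01028 -0.00257  0.00146] turn -0.0072
```

View pics/w1.png

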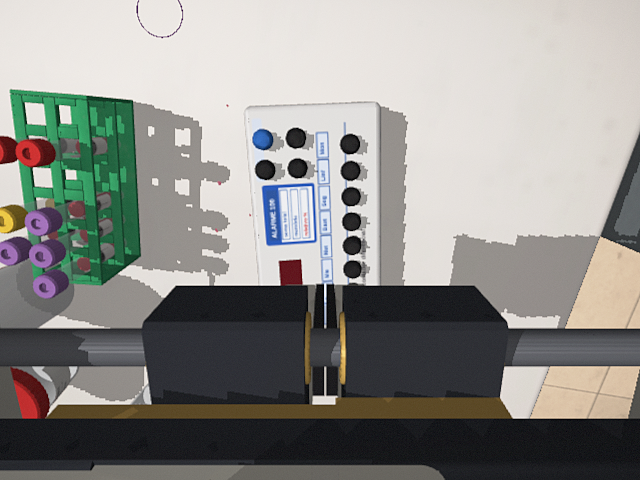

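View pics/s1.png

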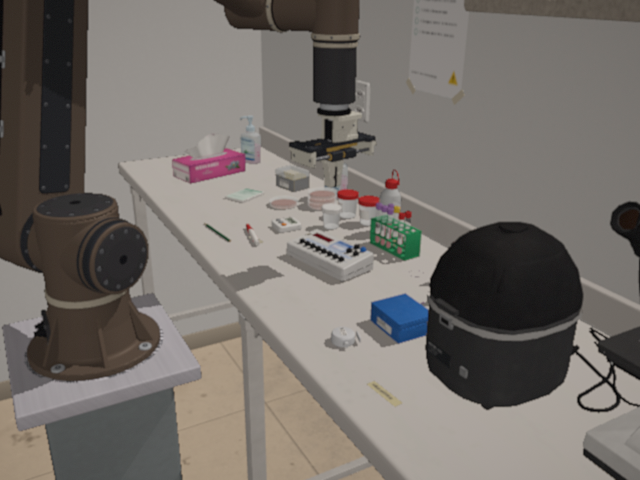

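The wrist view shows the blue key at (262,139) and front keys 8 to 3 from (350,144) to (352,270), with the gripper hiding the rest. The side view shows the arm above the counter. I need the real tip shape, so I'll zoom in on it.

```bash
python3 - <<'E'
from h import *
a=cv2.imread("pics/w1.png")[270:410,250:400]; b=cv2.imread("pics/s1.png")[125:200,280:380]
a=cv2.convertScaleAbs(cv2.resize(a,(400,373),interpolation=cv2.INTER_CUBIC),alpha=1.6,beta=25); b=cv2.resize(b,(400,300),interpolation=cv2.INTER_CUBIC)
o=np.zeros((373,800,3),np.uint8); o[:,:400]=a;o[:300,400:]=b; cv2.imwrite("pics/z1.png",o)
c=r.camera_info("wrist"); s=r.get_state()
T=np.array(s["tcp_pos"]); from scipy.spatial.transform import Rotation as R
Rt=R.from_euler("xyz",s["eef_rot"],degrees=True).as_matrix()
for x in(-.0095,.0095):
  for y in(-.005,.005,-.02,.02): print(x,y,proj(c,T+Rt@[x,y,0]).round(1), "side",proj(r.camera_info("side"),T+Rt@[x,y,0]).round(1))
E
```

```text
-0.0095 -0.005 [314.8 326.2] side [330.7 184.2]
-0.0095 0.005 [338.2 326.2] side [327.4 185. ]
-0.0095 -0.02 [279.7 326.2] side [335.7 183. ]
-0.0095 0.02 [373.3 326.3] side [322.3 186.2]
0.0095 -0.005 [314.5 284.9] side [336.1 186.2]
0.0095 0.005 [338.7 284.9] side [332.8 187. ]
0.0095 -0.02 [278.4 284.9] side [341.1 185. ]
0.0095 0.02 [374.9 284.9] side [327.7 188.2]
```

View pics/z1.png

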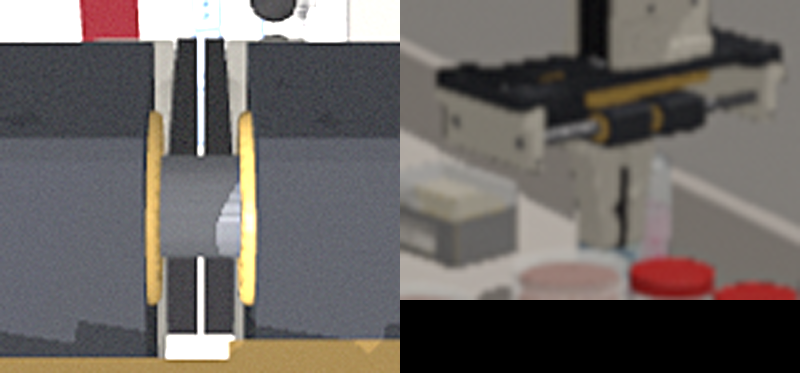

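```bash
python3 - <<'E'
from h import *
from scipy.spatial.transform import Rotation as R
i=cv2.imread("pics/side0.png"); c=r.camera_info("side")
T=np.array([.1765,-.651,.2256]); Rt=R.from_euler("xyz",[180,0,-164.835],degrees=True).as_matrix()
x0,y0,k=270,280,4
o=cv2.resize(i[y0:450,x0:470],None,fx=k,fy=k,interpolation=cv2.INTER_CUBIC)
o=o[:600,:800]
for sg in(1,-1):
  for ya,yb,col in((.044,.065,(0,0,255)),(.044,.049,(0,255,0))):
    q=np.array([(proj(c,T+Rt@[x,sg*y,0])-[x0,y0])*k for x,y in((-.0095,ya),(.0095,ya),(.0095,yb),(-.0095,yb))])
    cv2.polylines(o,[q.astype(int)],True,col,1)
cv2.imwrite("pics/z2.png",o)
E
```

```text
(no output)
```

View pics/z2.png

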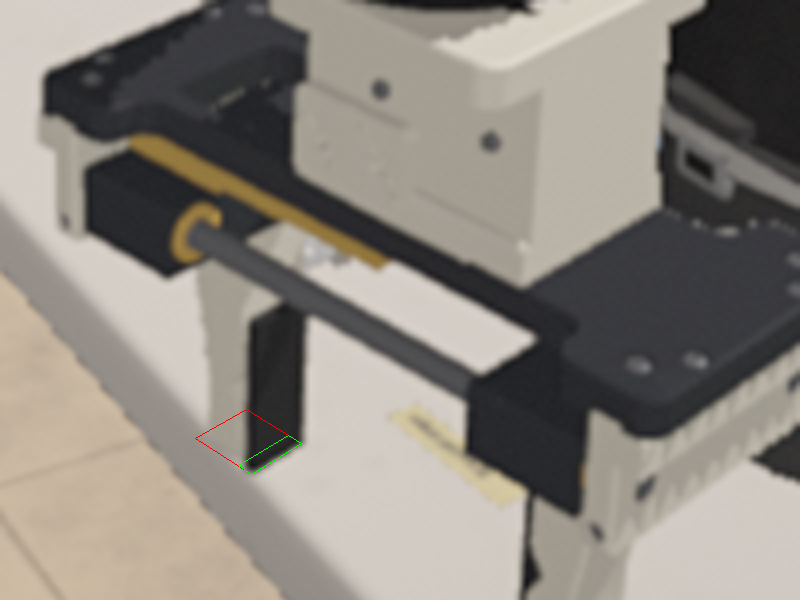

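The overlay shows each fingertip is about 15 mm thick and 19 mm wide. The closed tips are therefore about 30 mm (tool y) by 19 mm (tool x), so tool x should lie along the row, as it does now. Next I'll measure the keys.

```bash
cat > keys.py <<'E'
from h import *
K={i+1:(-26,68-20*i) for i in range(8)}; K.update({9:(38,-56),10:(38,-78),11:(14,-56),12:(14,-78)})
ZM={k:(44.5 if k<9 else 44.5+(v[0]+26)*7/64) for k,v in K.items()}   # mid height of the caps, mm
def blobs(bgr,roi,amin,amax):
    x0,y0,x1,y1=roi; c=bgr[y0:y1,x0:x1]; h=cv2.cvtColor(c,cv2.COLOR_BGR2HSV)
    dark=(c.max(2)<75).astype(np.uint8); blue=((abs(h[...,0].astype(int)-107)<14)&(h[...,1]>170)&(h[...,2]>60)).astype(np.uint8)
    out=[]
    for m,t in((dark,"k"),(blue,"b")):
        n,_,st,ce=cv2.connectedComponentsWithStats(m)
        for j in range(1,n):
            w,hh=st[j,2:4]
            if amin<st[j,4]<amax and .6<w/hh<1.7: out.append((t,ce[j]+[x0,y0],int(st[j,4])))
    return out
def fit(P,Q):
    P,Q=np.array(P)/1000,np.array(Q); p,q=P.mean(0),Q.mean(0); H=(P-p).T@(Q-q)
    a=np.arctan2(H[0,1]-H[1,0],H[0,0]+H[1,1]); Rm=np.array([[np.cos(a),-np.sin(a)],[np.sin(a),np.cos(a)]]); t=q-Rm@p
    return a,t,((P@Rm.T+t)-Q)*1000
def match(n,info,bl,a,t):
    Rm=np.array([[np.cos(a),-np.sin(a)],[np.sin(a),np.cos(a)]]); res={}
    for k in K:
        z=ZM[k]/1000; w=Rm@np.array(K[k])/1000+t; c=[b for b in bl if (b[0]=="b")==(k==10)]
        d=[np.linalg.norm(onz(n,b[1],z,info)[:2]-w) for b in c]
        if d and min(d)<.009: res[k]=c[int(np.argmin(d))][1]
    return res
def locate(n,info,bl,a,t):
    for _ in range(3):
        m=match(n,info,bl,a,t)
        a,t,e=fit([K[k] for k in m],[onz(n,m[k],ZM[k]/1000,info)[:2] for k in m])
    print(n,"keys",list(m),"yaw",np.degrees(a).round(2),"t",t.round(4),"res mm",np.abs(e).max(0).round(2)); return a,t,m
def tri(rays):
    A=sum(np.eye(3)-np.outer(d,d) for o,d in rays); b=sum((np.eye(3)-np.outer(d,d))@o for o,d in rays); return np.linalg.solve(A,b)
def target(a,t,k,dx=0,dy=0):
    Rm=np.array([[np.cos(a),-np.sin(a)],[np.sin(a),np.cos(a)]]); return Rm@(np.array(K[k])+[dx,dy])/1000+t
E
python3 - <<'E'
from keys import *
ct=dict(r.camera_info("top")); cw=dict(r.camera_info("wrist")); cw["pose"]=np.load("w1.npy")[0]
a0,t0=np.radians(11),np.array([.562,.106])
bt=blobs(cv2.imread("pics/top0.png"),(250,200,360,275),8,60); bw=blobs(cv2.imread("pics/w1.png"),(240,100,390,290),120,700)
print(len(bt),len(bw))
a,t,mt=locate("top",ct,bt,a0,t0); a2,t2,mw=locate("wrist",cw,bw,a,t)
for k in mw:
    if k in mt: print(k,(tri([ray("top",mt[k],ct),ray("wrist",mw[k],cw)])*1000).round(1), "expect z",ZM[k])
for k in(10,6,2): print(k,target(a,t,k).round(4),target(a2,t2,k).round(4))
np.save("ctr.npy",[a2,*t2])
E
```

```text
13 10
top keys [1, 2, 3, 4, 5, 6, 7, 8, 9, 10, 11, 12] yaw 12.66 t [0.5603 0.1113] res mm [0.59 0.26]
wrist keys [3, 4, 5, 6, 7, 8, 9, 10, 11, 12] yaw 12.59 t [0.5621 0.1102] res mm [0.2  0.51]
3 [529.8 133.5  38.9] expect z 44.5
4 [534.1 113.6  37.7] expect z 44.5
5 [538.9  93.9  39.5] expect z 44.5
6 [543.2  74.2  39. ] expect z 44.5
7 [547.5  54.7  36.9] expect z 44.5
8 [551.8  35.   35.9] expect z 44.5
9 [612.  65.  41.] expect z 51.5
10 [617.4  43.1  39.6] expect z 51.5
11 [588.1  59.6  40.6] expect z 48.875
12 [593.1  37.7  39.8] expect z 48.875
10 [0.6145 0.0436] [0.6161 0.0423]
6 [0.542  0.0744] [0.5437 0.0733]
2 [0.5245 0.1525] [0.5262 0.1513]
```

```bash
python3 - <<'E'
from keys import *
from go import go
a,*t=np.load("ctr.npy"); p=target(a,np.array(t),10,5); print(p)
go(*p,.12,np.degrees(a)-90)
ct=dict(r.camera_info("top")); cw=dict(r.camera_info("wrist")); cw["pose"]=np.load("w1.npy")[0]
def cen(f,roi,lo,hi):
    i=cv2.imread(f); x0,y0,x1,y1=roi; h=cv2.cvtColor(i[y0:y1,x0:x1],cv2.COLOR_BGR2HSV); m=cv2.inRange(h,lo,hi); n,_,st,ce=cv2.connectedComponentsWithStats(m)
    return [((ce[j]+[x0,y0]).round(1).tolist(),int(st[j,4])) for j in range(1,n) if st[j,4]>6]
for nm,lo,hi in(("purple",(130,70,60),(155,255,255)),("yellow",(20,150,120),(32,255,255)),("red",(0,190,90),(4,255,255))):
    print(nm,cen("pics/top0.png",(275,135,340,180),lo,hi),cen("pics/w1.png",(0,90,150,310),lo,hi))
E
```

```text
[0.62102355 0.04340856]
t 2.25 tcp [0.5586 0.0927 0.2009] rot [ 1.7992e+02 -2.0000e-02 -7.9690e+01] F [-0.2   0.25  0.15] w 0.0005 d mm [ 59.59 -52.69  80.85] shares [ 0.11919 -0.10537  0.16171] turn -0.0265
purple [([291.7, 145.9], 33), ([292.5, 154.8], 40), ([301.7, 154.0], 35), ([283.3, 155.9], 34)] [([43.0, 221.1], 805), ([31.3, 251.8], 1462), ([50.3, 283.7], 740)]
yellow [([301.0, 144.5], 30)] [([6.0, 220.3], 299)]
red [([320.1, 143.0], 19), ([320.7, 151.6], 27)] [([2.4, 150.7], 76), ([28.8, 152.3], 469)]
```

play_rows(
  rows=[
    [[1,0.03,-0.03,0.03,-0.01],[1,0.06,-0.06,0.06,-0.02],[1,0.09,-0.08,0.1,-0.026],[1,0.119,-0.105,0.14,-0.026],[1,0.119,-0.105,0.16,-0.026],[1,0.119,-0.105,0.16,-0.026],[1,0.119,-0.105,0.16,-0.026],[1,0.119,-0.105,0.16,-0.026]],
  ],
)

```text
time_s: 2.92
tcp_pos: [0.6211, 0.043, 0.1229]
eef_rot: [-179.9, -0.0, -77.5]
contact_force: [0.3, 0.2, 0.2]
gripper_width: 0.0003
gripper_force: 0.0
```

```bash
cat > look.py <<'E'
from keys import *
from go import *
def look(name,n=8):
    Ps,T=[],[]
    for _ in range(n):
        Ps.append(np.array(r.camera_info("wrist")["pose"])); s=r.get_state(); T.append(np.r_[s["tcp_pos"],s["eef_rot"],s["contact_force"]]); i=r.capture("wrist")
    P=np.mean(Ps,0); P[:3,:3]=R.from_matrix(np.array(Ps)[:,:3,:3]).mean().as_matrix(); T=np.array(T)
    print("tcp mean",T[:,:3].mean(0).round(4),"sd",T[:,:3].std(0).round(5),"camsd",np.std(Ps,0)[:3,3].round(5),"rot",(np.array(T[:,3:6])%360).mean(0).round(2),"Fsd",T[:,6:].std(0).round(2),"F",T[:,6:].mean(0).round(2),"t",s["time_s"])
    cv2.imwrite(f"pics/{name}.png",i[:,:,::-1]); np.save(name+".npy",P); return i[:,:,::-1].copy(),dict(r.camera_info("wrist"),pose=P),T[:,:3].mean(0)
E
python3 - <<'E'
from look import *
i,c,T=look("w2")
a0,*t0=np.load("ctr.npy")
bw=blobs(i,(0,0,640,285),150,2500); a,t,m=locate("wrist",c,bw,a0,np.array(t0))
c1=dict(c,pose=np.load("w1.npy")[0]); b1=blobs(cv2.imread("pics/w1.png"),(240,100,390,290),120,700); _,_,m1=locate("wrist",c1,b1,a0,np.array(t0))
for k in m:
    if k in m1: print(k,(tri([ray("wrist",m1[k],c1),ray("wrist",m[k],c)])*1000).round(1),ZM[k])
for k in(10,6,2): print(k,target(a,t,k).round(4))
ct=r.camera_info("top")
for u,v in(((320.7,151.6),(35,152)),((301.7,154),(43,221)),((292.5,154.8),(43,252)),((283.3,155.9),(50.3,283.7))): print("tube",tri([ray("top",u,ct),ray("wrist",v,c1)]).round(3))
E
```

```text
tcp mean [0.6213 0.0435 0.1228] sd [9.0e-05 2.1e-04 3.3e-04] camsd [8.0e-05 2.0e-04 3.5e-04] rot [180.1   45.01 282.52] Fsd [0.53 0.36 0.34] F [ 0.22 -0.01  0.03] t 3.2667
wrist keys [8, 10, 12] yaw 12.58 t [0.5622 0.1103] res mm [0.07 0.05]
wrist keys [3, 4, 5, 6, 7, 8, 9, 10, 11, 12] yaw 12.59 t [0.5621 0.1102] res mm [0.2  0.51]
8 [552.3  34.5  43.9] 44.5
10 [616.1  42.5  51.1] 51.5
12 [592.7  37.3  48.6] 48.875
10 [0.6163 0.0425]
6 [0.5438 0.0734]
2 [0.5264 0.1515]
tube [0.746 0.072 0.102]
tube [0.739 0.115 0.103]
tube [0.737 0.135 0.106]
tube [0.734 0.157 0.105]
```

View pics/w2.png

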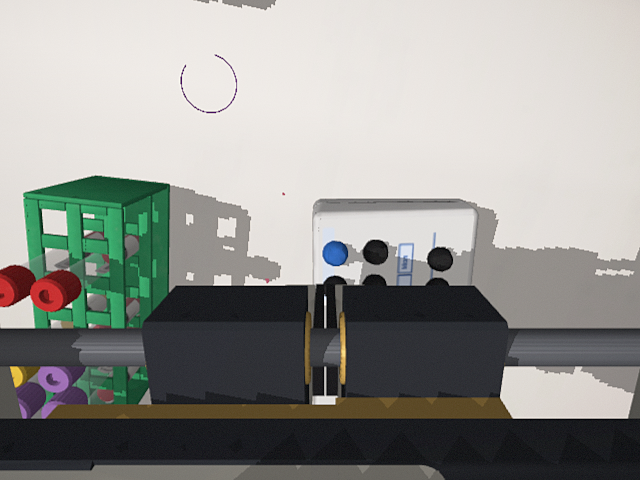

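Two wrist views agree. The blue cap's mid-height measures 51.1 mm against 51.5 expected, and the tubes stand clear behind at x ≥ 0.73. I'm descending above the blue key.

play_rows(
  rows=[
    [[1,0,0,0.03,0],[1,0,0,0.06,0],[1,0,0,0.09,0],[1,0,0,0.11,0],[1,0,0,0.12,0],[1,0,0,0.124,0],[1,0,0,0.124,0],[1,0,0,0.124,0]],
  ],
)

```text
time_s: 3.98
tcp_pos: [0.6217, 0.0433, 0.0602]
eef_rot: [-180.0, -0.0, -77.5]
contact_force: [0.5, 0.5, 0.3]
gripper_width: 0.0005
gripper_force: 0.0
```

```bash
cat > feel.py <<'E'
from look import *
T=[]
import sys
for _ in range(int(sys.argv[1]) if len(sys.argv)>1 else 4):
    r.capture("top"); s=r.get_state(); T.append(np.r_[s["time_s"],s["tcp_pos"],s["contact_force"],s["moment"]])
T=np.array(T); print("t",T[-1,0],"tcp",T[:,1:4].mean(0).round(4),"Fz",T[:,6].round(2),"F",T[:,4:7].mean(0).round(2),"M",T[:,7:].mean(0).round(3))
E
python3 feel.py
```

```text
t 4.1833 tcp [0.6217 0.0433 0.0604] Fz [-0.44 -0.25  0.27  0.11] F [ 0.33  0.14 -0.08] M [-0.006  0.134 -0.009]
```

play_rows(
  rows=[
    [[1,0,0,0.002,0],[1,0,0,0.004,0],[1,0,0,0.0048,0],[1,0,0,0.0056,0],[1,0,0,0.0056,0],[1,0,0,0.0056,0],[1,0,0,0.0056,0],[1,0,0,0.0056,0]],
  ],
)

```text
time_s: 4.85
tcp_pos: [0.6214, 0.0432, 0.057]
eef_rot: [-180.0, -0.0, -77.5]
contact_force: [0.3, 0.3, 2.2]
gripper_width: 0.0004
gripper_force: 1.3
```

```bash
python3 feel.py 4
```

```text
t 5.05 tcp [0.6214 0.0432 0.0569] Fz [2.89 2.5  2.85 2.78] F [0.29 0.43 2.76] M [0.118 0.066 0.031]
```

play_rows(
  rows=[
    [[1,0,0,0.0002,0],[1,0,0,0.0002,0],[1,0,0,0.0002,0],[1,0,0,0.0002,0],[1,0,0,0.0002,0],[1,0,0,0.0002,0],[1,0,0,0.0002,0],[1,0,0,0.0002,0]],
  ],
)

```text
time_s: 5.72
tcp_pos: [0.6213, 0.0432, 0.0568]
eef_rot: [-180.0, 0.0, -77.5]
contact_force: [0.5, 0.5, 5.9]
gripper_width: 0.0004
gripper_force: 2.4
```

play_rows(
  rows=[
    [[1,0,0,0,0],[1,0,0,0,0],[1,0,0,0,0],[1,0,0,0,0],[1,0,0,0,0],[1,0,0,0,0],[1,0,0,0,0],[1,0,0,0,0]],
  ],
)

```text
time_s: 6.38
tcp_pos: [0.6213, 0.0432, 0.0568]
eef_rot: [-180.0, 0.0, -77.5]
contact_force: [1.1, 0.1, 4.8]
gripper_width: 0.0005
gripper_force: 2.5
```

```bash
python3 feel.py 6
```

```text
t 6.6833 tcp [0.6213 0.0432 0.0568] Fz [5.18 5.32 5.69 4.97 5.43 5.78] F [ 0.79 -0.08  5.39] M [ 0.138 -0.095 -0.002]
```

play_rows(
  rows=[
    [[1,0,0,0,0],[1,0,0,0,0],[1,0,0,0,0],[1,0,0,0,0],[1,0,0,0,0],[1,0,0,0,0],[1,0,0,0,0],[1,0,0,0,0]],
  ],
)

```text
time_s: 7.35
tcp_pos: [0.6213, 0.0432, 0.0568]
eef_rot: [-180.0, -0.0, -77.5]
contact_force: [1.0, -0.7, 4.6]
gripper_width: 0.0005
gripper_force: 2.5
```

The blue key was at its stop, at 2.8 to 5.4 N, for over 2.4 s. Now I'll let go and move over the sixth key, high enough to look again.

play_rows(
  rows=[
    [[1,0,0,-0.006,0],[1,0,0,-0.04,0],[1,0,0,-0.09,0],[1,-0.03,0.045,-0.12,0],[1,-0.06,0.09,-0.126,0],[1,-0.09,0.135,-0.126,0],[1,-0.0926,0.1383,-0.126,0],[1,-0.0926,0.1383,-0.126,0]],
  ],
)

```text
time_s: 8.02
tcp_pos: [0.5418, 0.0736, 0.1197]
eef_rot: [179.9, 0.0, -77.4]
contact_force: [1.5, 0.9, -0.2]
gripper_width: 0.0006
gripper_force: 0.0
```

```bash
python3 - <<'E'
from look import *
i,c,T=look("w3",6)
a0,*t0=np.load("ctr.npy")
bw=blobs(i,(0,0,640,285),150,2500); a,t,m=locate("wrist",c,bw,a0,np.array(t0))
for k in(10,6,2): print(k,target(a,t,k).round(4))
if len(m)>2: np.save("ctr2.npy",[a,*t])
p=target(a,t,6); s=r.get_state(); Rt=R.from_euler("xyz",s["eef_rot"],degrees=True).as_matrix(); d=Rt[:2,:2].T@(p-T[:2]); print("d",(d*1000).round(2),"yaw err",(s["eef_rot"][2]-np.degrees(a)+90).round(2), "z",T[2])
E
```

```text
tcp mean [0.5434 0.0734 0.1195] sd [0.0008  0.00018 0.00019] camsd [0.00073 0.00016 0.00018] rot [179.96 240.   282.5 ] Fsd [0.66 0.63 0.27] F [ 0.37  0.33 -0.09] t 8.2667
wrist keys [6, 7, 8, 9, 10, 11, 12] yaw 12.69 t [0.5612 0.1105] res mm [0.17 0.13]
10 [0.6154 0.0427]
6 [0.5429 0.0735]
2 [0.5253 0.1516]
d [-0.3   0.47] yaw err -0.24 z 0.11945752288928574
```

play_rows(
  rows=[
    [[1,0,0,0.03,0],[1,0,0,0.07,0],[1,0,0,0.1,0],[1,0,0,0.12,0],[1,0,0,0.13,0],[1,0,0,0.134,0],[1,0,0,0.136,0],[1,0,0,0.136,0]],
  ],
)

```text
time_s: 8.98
tcp_pos: [0.5441, 0.0735, 0.0521]
eef_rot: [-180.0, 0.0, -77.5]
contact_force: [0.3, -0.3, 0.1]
gripper_width: 0.0004
gripper_force: 0.0
```

```bash
python3 feel.py 6
```

```text
t 9.2833 tcp [0.5441 0.0736 0.0523] Fz [ 0.31  0.86  0.33 -0.18 -0.01 -0.04] F [ 0.12 -0.09  0.21] M [-0.013  0.108 -0.015]
```

play_rows(
  rows=[
    [[1,0,0,0.0004,0],[1,0,0,0.0008,0],[1,0,0,0.0012,0],[1,0,0,0.0016,0],[1,0,0,0.0018,0],[1,0,0,0.0018,0],[1,0,0,0.0018,0],[1,0,0,0.0018,0]],
  ],
)

```text
time_s: 9.95
tcp_pos: [0.5436, 0.0734, 0.0507]
eef_rot: [180.0, -0.0, -77.5]
contact_force: [-0.4, -1.1, 0.2]
gripper_width: 0.0004
gripper_force: 0.0
```

```bash
python3 feel.py 4
```

```text
t 10.15 tcp [0.5436 0.0734 0.0508] Fz [ 0.01  0.1  -0.29  0.31] F [ 0.17 -0.25  0.03] M [ 0.019  0.113 -0.008]
```

play_rows(
  rows=[
    [[1,0,0,0.0003,0],[1,0,0,0.0006,0],[1,0,0,0.0006,0],[1,0,0,0.0006,0],[1,0,0,0.0006,0],[1,0,0,0.0006,0],[1,0,0,0.0006,0],[1,0,0,0.0006,0]],
  ],
)

```text
time_s: 10.82
tcp_pos: [0.5437, 0.0734, 0.0505]
eef_rot: [-180.0, 0.0, -77.5]
contact_force: [-0.4, 0.7, -0.8]
gripper_width: 0.0007
gripper_force: 0.0
```

```bash
python3 feel.py 4
```

```text
t 11.0167 tcp [0.5436 0.0734 0.0505] Fz [ 0.47 -0.58 -0.63 -0.86] F [-0.04 -0.24 -0.4 ] M [0.033 0.123 0.034]
```

play_rows(
  rows=[
    [[1,0,0,0.0003,0],[1,0,0,0.0006,0],[1,0,0,0.0006,0],[1,0,0,0.0006,0],[1,0,0,0.0006,0],[1,0,0,0.0006,0],[1,0,0,0.0006,0],[1,0,0,0.0006,0]],
  ],
)

```text
time_s: 11.68
tcp_pos: [0.5437, 0.0734, 0.0502]
eef_rot: [-180.0, 0.0, -77.5]
contact_force: [-0.0, 0.1, 1.0]
gripper_width: 0.0004
gripper_force: 0.3
```

```bash
python3 feel.py 4
```

```text
t 11.8833 tcp [0.5437 0.0734 0.0502] Fz [1.19 0.67 0.55 1.15] F [-0.3   0.17  0.89] M [ 0.014  0.115 -0.008]
```

Touching the sixth key at about 0.8 N, below the count threshold. Now I'll press it for 0.5 s and then release.

play_rows(
  rows=[
    [[1,0,0,0,0],[1,0,0,0,0],[1,0,0,0.0011,0],[1,0,0,0.0011,0],[1,0,0,0.0011,0],[1,0,0,0.0011,0],[1,0,0,0.0011,0],[1,0,0,0.0011,0]],
  ],
)

```text
time_s: 12.55
tcp_pos: [0.5437, 0.0734, 0.0497]
eef_rot: [-180.0, 0.0, -77.5]
contact_force: [-0.5, 0.1, 1.9]
gripper_width: 0.0001
gripper_force: 1.1
```

play_rows(
  rows=[
    [[1,0,0,-0.006,0],[1,0,0,-0.02,0],[1,0,0,-0.04,0],[1,0,0,-0.04,0],[1,0,0,-0.04,0],[1,0,0,-0.04,0],[1,0,0,-0.04,0],[1,0,0,-0.04,0]],
  ],
)

```text
time_s: 13.22
tcp_pos: [0.5434, 0.0733, 0.0693]
eef_rot: [180.0, -0.0, -77.5]
contact_force: [0.1, -0.0, 0.5]
gripper_width: 0.0004
gripper_force: 0.0
```

```bash
python3 - <<'E'
from look import *
from go import go
for f in("ctr.npy","ctr2.npy"):
    a,*t=np.load(f); p=target(a,np.array(t),2); print(p,target(a,np.array(t),6)); 
go(*p,.07,np.degrees(a)-90)
E
```

```text
[0.52622509 0.15134489] [0.54365785 0.07326737]
[0.52533061 0.15158557] [0.5428989  0.07353844]
t 13.22 tcp [0.5434 0.0733 0.0693] rot [ 1.7997e+02 -1.0000e-02 -7.7510e+01] F [ 0.1  -0.02  0.45] w 0.0004 d mm [-80.34   0.71  -0.68] shares [-0.16068  0.00143 -0.00136] turn -0.0023
```

play_rows(
  rows=[
    [[1,-0.02,0,-0.04,0],[1,-0.05,0,-0.09,0],[1,-0.08,0,-0.14,0],[1,-0.11,0,-0.19,0],[1,-0.14,0,-0.23,0],[1,-0.161,0,-0.26,0],[1,-0.161,0,-0.26,0],[1,-0.161,0,-0.26,0]],
  ],
)

```text
time_s: 13.88
tcp_pos: [0.5263, 0.1527, 0.2001]
eef_rot: [-179.9, 0.0, -77.4]
contact_force: [0.9, 0.3, -1.3]
gripper_width: 0.0008
gripper_force: 0.0
```

```bash
python3 - <<'E'
from look import *
r.capture("wrist");r.capture("wrist");r.capture("wrist")
i,c,T=look("w4",6)
a0,*t0=np.load("ctr.npy")
bw=blobs(i,(0,0,640,285),120,1200); a,t,m=locate("wrist",c,bw,a0,np.array(t0))
for k in(10,6,2): print(k,target(a,t,k).round(4))
np.save("ctr3.npy",[a,*t])
p=target(a,t,2); s=r.get_state(); Rt=R.from_euler("xyz",s["eef_rot"],degrees=True).as_matrix(); d=Rt[:2,:2].T@(p-T[:2]); print("d",(d*1000).round(2),"yaw err",(s["eef_rot"][2]-np.degrees(a)+90).round(2), "z",T[2])
cv2.imwrite("pics/w4z.png",cv2.resize(i[150:290,200:400],None,fx=4,fy=4,interpolation=cv2.INTER_CUBIC))
E
```

```text
tcp mean [0.5259 0.1514 0.1986] sd [0.00018 0.00011 0.00023] camsd [1.2e-04 7.0e-05 2.2e-04] rot [179.91 359.97 282.46] Fsd [0.3  0.48 0.52] F [ 0.05 -0.18 -0.15] t 14.2833
wrist keys [1, 2, 3, 4, 5, 6, 7, 8, 9, 10, 11, 12] yaw 12.59 t [0.5617 0.1102] res mm [0.27 0.54]
10 [0.6157 0.0423]
6 [0.5433 0.0733]
2 [0.5258 0.1513]
d [-0.    0.07] yaw err -0.12 z 0.1986408698818397
```

View pics/w4z.png

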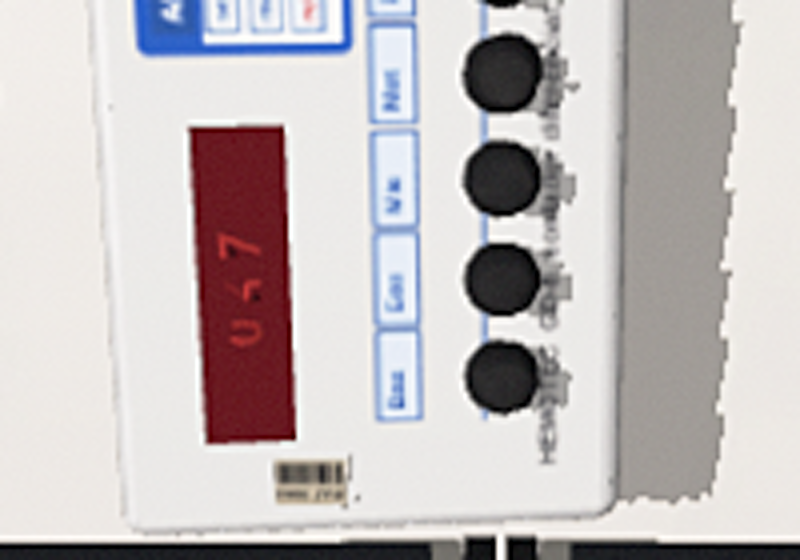

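The crop shows the display's static-looking digits around (240,290), with keys 1 to 4 clear and the counter unmoved (pose within 0.5 mm). The hand is centred over the second key, so I'll descend.

play_rows(
  rows=[
    [[1,0,0,0.04,0],[1,0,0,0.09,0],[1,0,0,0.14,0],[1,0,0,0.19,0],[1,0,0,0.23,0],[1,0,0,0.26,0],[1,0,0,0.276,0],[1,0,0,0.276,0]],
  ],
)

```text
time_s: 15.0
tcp_pos: [0.5253, 0.1512, 0.0598]
eef_rot: [179.8, -0.1, -77.5]
contact_force: [-0.1, -0.0, -0.3]
gripper_width: 0.0004
gripper_force: 0.0
```

play_rows(
  rows=[
    [[1,0,0,0.006,0],[1,0,0,0.012,0],[1,0,0,0.016,0],[1,0,0,0.018,0],[1,0,0,0.0196,0],[1,0,0,0.0202,0],[1,0,0,0.0206,0],[1,0,0,0.0206,0]],
  ],
)

```text
time_s: 15.67
tcp_pos: [0.5263, 0.152, 0.0515]
eef_rot: [-180.0, 0.0, -77.5]
contact_force: [0.1, -0.1, -0.3]
gripper_width: 0.0003
gripper_force: 0.0
```

```bash
python3 feel.py 5
```

```text
t 15.9167 tcp [0.5263 0.152  0.0514] Fz [-0.69 -0.03 -0.05 -0.05 -0.15] F [ 0.35  0.19 -0.2 ] M [ 0.017  0.128 -0.002]
```

play_rows(
  rows=[
    [[1,0,0,0.0004,0],[1,0,0,0.0008,0],[1,0,0,0.0012,0],[1,0,0,0.0014,0],[1,0,0,0.0014,0],[1,0,0,0.0014,0],[1,0,0,0.0014,0],[1,0,0,0.0014,0]],
  ],
)

```text
time_s: 16.58
tcp_pos: [0.5262, 0.152, 0.0506]
eef_rot: [-180.0, 0.0, -77.5]
contact_force: [-0.2, 0.0, -0.4]
gripper_width: 0.0003
gripper_force: 0.0
```

```bash
python3 feel.py 4
```

```text
t 16.7833 tcp [0.5262 0.152  0.0506] Fz [ 0.35 -0.86  0.55  0.24] F [-0.33  0.34  0.07] M [ 0.037  0.111 -0.007]
```

play_rows(
  rows=[
    [[1,0,0,0.0003,0],[1,0,0,0.0006,0],[1,0,0,0.0006,0],[1,0,0,0.0006,0],[1,0,0,0.0006,0],[1,0,0,0.0006,0],[1,0,0,0.0006,0],[1,0,0,0.0006,0]],
  ],
)

```text
time_s: 17.45
tcp_pos: [0.5262, 0.152, 0.0503]
eef_rot: [-180.0, 0.0, -77.5]
contact_force: [-0.4, -0.7, -0.7]
gripper_width: 0.0004
gripper_force: 0.1
```

```bash
python3 feel.py 4
```

```text
t 17.65 tcp [0.5262 0.152  0.0503] Fz [ 0.68  0.75  0.28 -0.26] F [-0.57  0.36  0.37] M [ 0.022  0.097 -0.006]
```

Just touching the second key at about 0.3 N, so I'll press it for 0.5 s and release.

play_rows(
  rows=[
    [[1,0,0,0,0],[1,0,0,0,0],[1,0,0,0.0014,0],[1,0,0,0.0014,0],[1,0,0,0.0014,0],[1,0,0,0.0014,0],[1,0,0,0.0014,0],[1,0,0,0.0014,0]],
  ],
)

```text
time_s: 18.32
tcp_pos: [0.5263, 0.152, 0.0497]
eef_rot: [-180.0, 0.0, -77.5]
contact_force: [-0.7, -0.7, 2.5]
gripper_width: 0.0007
gripper_force: 1.1
```

play_rows(
  rows=[
    [[1,0,0,-0.006,0],[1,0,0,-0.03,0],[1,0,0,-0.07,0],[1,0,0,-0.12,0],[1,0,0,-0.17,0],[1,0,0,-0.22,0],[1,0,0,-0.26,0],[1,0,0,-0.28,0]],
  ],
)

```text
time_s: 18.98
tcp_pos: [0.5271, 0.1524, 0.1925]
eef_rot: [-179.8, 0.1, -77.5]
contact_force: [-0.4, 0.4, -0.2]
gripper_width: 0.0006
gripper_force: 0.0
```

```bash
python3 - <<'E'
from look import *
for _ in range(4): r.capture("wrist")
i,c,T=look("w5",5)
a0,*t0=np.load("ctr.npy")
a,t,m=locate("wrist",c,blobs(i,(0,0,640,285),120,1200),a0,np.array(t0))
cv2.imwrite("pics/w5z.png",cv2.resize(i[150:290,200:400],None,fx=4,fy=4,interpolation=cv2.INTER_CUBIC))
E
```

```text
tcp mean [0.5255 0.1517 0.1883] sd [1.1e-04 8.0e-05 2.3e-04] camsd [9.0e-05 3.0e-05 2.1e-04] rot [179.88 287.97 282.48] Fsd [0.59 0.86 0.32] F [-0.09  0.29 -0.11] t 19.3833
wrist keys [1, 2, 3, 4, 5, 6, 7, 8, 9, 10, 11, 12] yaw 12.56 t [0.5619 0.1105] res mm [0.24 0.46]
```

View pics/w5z.png

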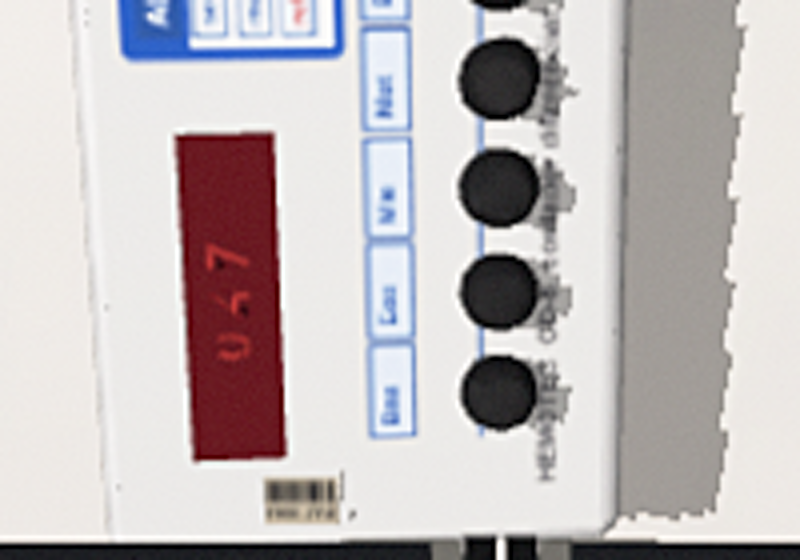

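The display digits did not change between presses, so the readout is painted on and can't confirm a count. The forces (1.9 and 2.5 N, against 1.6 N to count) show the sixth and second keys went down. The counter hasn't moved and the hand is clear, so I'm handing in.

```bash
python3 -c "
from plant import r
print(r.close_job())"
```

```text
the job is handed in; nothing more can be done
None
```

The job is handed in at about 19 s: blue key held more than 2 s (2.8–5.4 N), then the sixth and second keys about 0.5 s each (about 1.9 and 2.5 N; 1.6 N counts), counter unmoved and hand clear; the readout stayed the same throughout, so the clear and the counts rest on force readings alone.

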